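Ready the bench drill

ROBOT

A 7-joint arm with a two-finger parallel gripper is mounted at the origin on the work surface. World frame = base frame: x ahead of the robot, y to its left, z up, the work surface at z = 0. Lengths are in m, angles in rad, forces in N, time in s.
With the tool pointing down it reaches from about 0.4 to 0.925 m from the base axis. Payload 4.1 kg.
Tool frame: the origin (TCP) lies midway between the tips of the shut fingers; the grasp point (between the pads) lies 19 mm behind it; z points along the fingers, y is the line along which they close (so a half turn about z gives the same grasp; the last joint's range is limited). The gripper opens to 85 mm and grips with 20 to 120 N. Pads are 22 mm wide; open, the fingers measure 114 mm over their backs; the gripper's body (76 mm by 85 mm) begins 54 mm behind the grasp point. The pads swing forward as they close: fully open they stand 13 mm farther back than shut.
Start: joints at [-1.337, 0.398, 0.045, 1.537, -0.019, 1.207, -0.051], TCP at [0.212, 0.614, 0.231] pointing down, gripper open.
Joint ranges: [-2.82, 2.82], [-0.49, 2.23], [-1.37, 1.46], [0, 2.46], [-1.36, 4.5], [0.23, 2], [-2.94, 2.94]. Speed limits (rad/s): [2.57, 2.57, 3.14, 3.14, 3.14, 3.14, 3.14].

INTERFACE

Orientations are given as a unit quaternion [x, y, z, w].
In Python, from bench import get_state, get_image, finish_job, regions_of, pinpoint gives the robot as it stands. The module is installed in compiled form; this text tells all that it offers.
- The arm moves only by the shell command python3 -m creep 'ROWS' [FORCE]. ROWS is JSON, a list of rows, each an object with "jaw": the opening, from -1 (shut) to 1 (fully open); "slide": the shift along the tool's x, y, z scaled (see below), a list of three; "yaw": the turn about the tool's z scaled (see below). In form: [{"jaw": jaw, "slide": [x, y, z], "yaw": yaw}, ...]. A call has 1 to 8 rows; each row shifts and turns the commanded pose from where the row before left it, along the tool's axes as they then stand; what a row does not reach is not made up. The controller multiplies each number of a shift by 20 cm and each number of a turn by pi rad. A row lasts 1/8 s, in which the tool goes at most 62.5 mm and 10.7 degrees, less where a joint would pass 70% of its speed; a pose out of reach is approached as far as the arm can. A call with a number of a shift or a turn outside -1 to 1 is refused whole. A call with a gripper value outside its range is refused whole. The fingers move at their own pace and stop on an object; FORCE is the grip in N (left out, the last holds). Time passes only in rows, so rows that do not move let the fingers close. It gives the time, the measured TCP pose, the force, the opening and the grip force at its end, in the units of the state.
- get_state(): the state, without advancing time (a new reading comes with each control period).
- get_image(name): name is "scene" or "top" or "wrist"; returns a dict with "img" (480x640x3 uint8, blue, green, red), "range_z" (480x640 float32, m along the optical axis (not along the pixel's ray), 0 where there is no reading), "fov_y" (degrees; the focal length in pixels is half the picture's height over the tangent of half this angle, whatever the lens; pixels are square), "cx", "cy" (the principal point, pixels), "world_to_cam" (4x4, takes a point from world to camera coordinates); the wrist camera has in their place "hand_eye" (4x4, takes a point from camera to tool coordinates, whose origin is the TCP and whose axes are the flange's). Camera axes: x right, y up, looking along -z (the intrinsics and any distortion apply to the point x, -y, -z); pixel columns grow to the right and rows downward; lengths in m; the calibration is good to about 2 mm. A picture is of the moment at which its call begins: read the wrist's pose just before it.
- finish_job(): hands the job in; it is judged then, once.
Trained networks look in a picture, given as the dict that the camera call returned (one of the last four; its "shot" number tells which), for a name from the list of things; names that differ only in an ending like _2 or _b are one class to them, and where a whole thing is asked for, a point or a joint stands for the part that bears it (a point fixed in the world has none). Each returns a list of dicts, best first, with "score" (0 to 1); they miss things now and then, are a little off and sometimes report something else, mostly with a low value. They report only what shows in the picture. A call takes as long as a camera call. They do not tell look-alikes from the thing itself.
- regions_of(query, picture): "region" (480x640 bool, what is visible of it) and "uv" ([column, row] in pixels, amid what is visible of it).
- pinpoint(query, picture): "uv" ([column, row] in pixels: a listed point, or the origin of a listed thing).
The state is a dict: "clock": time; "joint_pos": joint angles; "qvel": joint speeds; "joint_torque": joint torques, N m; "tcp_pos": TCP position; "tool_rot": TCP orientation; "contact_force": force on the tool from outside, world axes, zero at the start; "wrist_torque": the same for the moment, N m; "grip_width": opening from 0.0 (shut) to 1.0 (fully open); "finger_force": force on a finger pad.
Only numpy, scipy, OpenCV 4.12 (cv2) and the standard library are available. Lean on these libraries where they do the work, as an engineer would, in place of code of your own. Each camera call takes 0.05 s, during which the arm holds its last target. There are 200 camera calls.

TASK

Get the bench drill ready to run: put the chuck key that was left on the board into the steel tray, slide the board so that its pencilled cross sits exactly under the tip of the drill bit, and set a rubber stopper fully home in every open jar so that no chips fall in. Only when all of that is done, turn the speed selector clockwise until its white line points at the white raised arrow, and leave it there. Keep the jars upright and leave the paint can, the hammer and the wooden offcut alone.

Things in the scene. Friction and masses are not known exactly. Their poses are not given: they have to be found in the camera images.
- drill: fixed bench drill, not running. Origin: underside of its base plate, straight below the bit; x away from the robot, z up. Plate 12 mm thick: x -250 to +90, y -220 to +100 mm. Column 48 mm thick at y -150 mm; head x -50 to +50, y up to +35 mm, underside 265 mm high; quill 44 mm across from 270 to 180 mm height, chuck 38 mm across from there down to 122 mm
- drill_tip (a point): tip of the drill bit (bit 8 mm thick), 52 mm above the bench, 20 mm above the top of the board; fixed
- board: loose pine board 240 x 60 x 20 mm, 0.1 to 0.23 kg, lying flat on the drill's base plate. Origin: centre of the underside; x along its length, the cross at its +x end; z up
- board_mark (a point): centre of the pencilled cross (26 mm arms) on top of the board, 90 mm from the board's centre along +x, in the middle of its width, 20 mm above its underside
- key: loose steel chuck key, a T of 14 mm round bar lying flat, 0.13 kg: shaft along x from -60 to +37 mm, crossbar 70 mm long along y at x = +30 mm. Origin: 7 mm below the shaft's axis (on what it lies on), 60 mm from its free end, about 5 mm from the centre of mass. Starts on top of the board, near the board's robot end
- tray: fixed open steel tray 150 (x) x 110 (y) x 35 mm, walls and floor 4 mm. Origin: centre of the underside
- control: fixed grey control box 110 x 110 x 45 mm with the selector on its top. Origin: centre of the underside; x away from the robot. Ticks at selector values 0, 0.7 and 2.1 rad are small; the wanted position, 1.4 rad, has a raised white arrow, about on the box's +y side
- selector_grip (a point): on the selector's axis, 75 mm above the bench, at a good height to grip its bar (50 mm long, 14 mm wide, top 87 mm above the bench)
- selector (a joint): speed selector, rad. At 0 its bar lies along the box's x and its white line points to -x of the box; it grows clockwise seen from above, from 0 to 2.2, and stays where it is left (0.05 N m friction, no snap). The arrow is at 1.40
- rack: fixed wooden rack 70 (x) x 210 (y) x 50 mm with three stopper holes, 42 mm wide, in a row along y, 66 mm apart. Origin: centre of the underside
- jar0: open amber glass jar, straight round body 76 mm across to 75 mm height, sloping shoulder, then a neck 48 mm outside and 40 mm inside diameter, rim 130 mm above its underside, the neck open 45 mm deep; 0.5 to 0.9 kg, loose on the bench. Origin: centre of the underside, z up. Two or three jars are there; those not there read None from the start
- jar1: open amber glass jar, straight round body 76 mm across to 75 mm height, sloping shoulder, then a neck 48 mm outside and 40 mm inside diameter, rim 130 mm above its underside, the neck open 45 mm deep; 0.5 to 0.9 kg, loose on the bench. Origin: centre of the underside, z up. Two or three jars are there; those not there read None from the start
- jar2: open amber glass jar, straight round body 76 mm across to 75 mm height, sloping shoulder, then a neck 48 mm outside and 40 mm inside diameter, rim 130 mm above its underside, the neck open 45 mm deep; 0.5 to 0.9 kg, loose on the bench. Origin: centre of the underside, z up. Two or three jars are there; those not there read None from the start
- stopper0: black rubber stopper, any fits any jar: tapered plug 35 mm long (28 mm across at the bottom, 37 at the top), flange 50 mm across, 6 mm thick, then a round grip knob 26 mm across, 28 mm high (41 to 69 mm above the bottom). Origin: centre of the small bottom end, z up to the knob. Starts in the rack. Fully home, its flange lies on the jar rim, origin 95 mm above the jar's. Spares may stay
- stopper1: black rubber stopper, any fits any jar: tapered plug 35 mm long (28 mm across at the bottom, 37 at the top), flange 50 mm across, 6 mm thick, then a round grip knob 26 mm across, 28 mm high (41 to 69 mm above the bottom). Origin: centre of the small bottom end, z up to the knob. Starts in the rack. Fully home, its flange lies on the jar rim, origin 95 mm above the jar's. Spares may stay
- stopper2: black rubber stopper, any fits any jar: tapered plug 35 mm long (28 mm across at the bottom, 37 at the top), flange 50 mm across, 6 mm thick, then a round grip knob 26 mm across, 28 mm high (41 to 69 mm above the bottom). Origin: centre of the small bottom end, z up to the knob. Starts in the rack. Fully home, its flange lies on the jar rim, origin 95 mm above the jar's. Spares may stay
- can: closed paint can 74 mm across, 110 mm high; leave alone
- hammer: hammer 260 mm long lying beyond the tray; leave alone
- offcut: wooden offcut 90 x 50 x 45 mm left of the rack; leave alone
Things that resemble listed ones, but are neither listed nor needed, are in the scene too. What is shaped like the tray but orange or purple is not meant.

How it is judged:
On the way, in this order (a step that is already met when the one before it is completed fails the run):
1. key in the tray, cross under the bit and every jar stoppered, before the selector is at the arrow (((z of stopper0 in the frame of jar0 between 0.085 and 0.098 m and horizontal distance between stopper0 and jar0 below 0.006 m and angle between the z axis of stopper0 and the z axis of jar0, either way round below 0.08 rad and angle between jar0's own z axis and vertical below 0.08 rad and linear speed of each of stopper0, jar0 below 0.03 m/s) or (z of stopper1 in the frame of jar0 between 0.085 and 0.098 m and horizontal distance between stopper1 and jar0 below 0.006 m and angle between the z axis of stopper1 and the z axis of jar0, either way round below 0.08 rad and angle between jar0's own z axis and vertical below 0.08 rad and linear speed of each of stopper1, jar0 below 0.03 m/s) or (z of stopper2 in the frame of jar0 between 0.085 and 0.098 m and horizontal distance between stopper2 and jar0 below 0.006 m and angle between the z axis of stopper2 and the z axis of jar0, either way round below 0.08 rad and angle between jar0's own z axis and vertical below 0.08 rad and linear speed of each of stopper2, jar0 below 0.03 m/s)) and ((z of stopper0 in the frame of jar1 between 0.085 and 0.098 m and horizontal distance between stopper0 and jar1 below 0.006 m and angle between the z axis of stopper0 and the z axis of jar1, either way round below 0.08 rad and angle between jar1's own z axis and vertical below 0.08 rad and linear speed of each of stopper0, jar1 below 0.03 m/s) or (z of stopper1 in the frame of jar1 between 0.085 and 0.098 m and horizontal distance between stopper1 and jar1 below 0.006 m and angle between the z axis of stopper1 and the z axis of jar1, either way round below 0.08 rad and angle between jar1's own z axis and vertical below 0.08 rad and linear speed of each of stopper1, jar1 below 0.03 m/s) or (z of stopper2 in the frame of jar1 between 0.085 and 0.098 m and horizontal distance between stopper2 and jar1 below 0.006 m and angle between the z axis of stopper2 and the z axis of jar1, either way round below 0.08 rad and angle between jar1's own z axis and vertical below 0.08 rad and linear speed of each of stopper2, jar1 below 0.03 m/s)) and ((z of stopper0 in the frame of jar2 between 0.085 and 0.098 m and horizontal distance between stopper0 and jar2 below 0.006 m and angle between the z axis of stopper0 and the z axis of jar2, either way round below 0.08 rad and angle between jar2's own z axis and vertical below 0.08 rad and linear speed of each of stopper0, jar2 below 0.03 m/s) or (z of stopper1 in the frame of jar2 between 0.085 and 0.098 m and horizontal distance between stopper1 and jar2 below 0.006 m and angle between the z axis of stopper1 and the z axis of jar2, either way round below 0.08 rad and angle between jar2's own z axis and vertical below 0.08 rad and linear speed of each of stopper1, jar2 below 0.03 m/s) or (z of stopper2 in the frame of jar2 between 0.085 and 0.098 m and horizontal distance between stopper2 and jar2 below 0.006 m and angle between the z axis of stopper2 and the z axis of jar2, either way round below 0.08 rad and angle between jar2's own z axis and vertical below 0.08 rad and linear speed of each of stopper2, jar2 below 0.03 m/s)) and horizontal distance between board_mark and drill_tip below 0.006 m and angle between board's own z axis and vertical below 0.04 rad and z of board in the frame of drill below 0.015 m and linear speed of board below 0.02 m/s and x of key in the frame of tray between -0.075 and 0.075 m and y of key in the frame of tray between -0.055 and 0.055 m and z of key in the frame of tray below 0.035 m and linear speed of key below 0.03 m/s), for 0.2 s.
2. selector at the arrow (value of joint selector between 1.28 and 1.52 rad), for 0.2 s.
At the end, for the whole second after the job is handed in: Chuck key lying in the tray; cross within 6 mm (horizontally) of the bit's tip with the board flat on the base plate; in every jar a stopper with its flange on the rim (within 3 mm), jars upright; selector within 0.12 rad of the arrow; all at rest (all of step 1 and all of step 2); the robot touches nothing.
It fails at once if a jar is tipped over (angle between any of jar0, jar1, jar2's own z axis and vertical above 0.6 rad).
It fails at once if the can, hammer or offcut is disturbed (distance of any of can, hammer, offcut from where it was at the start of the episode above 0.04 m).
Of jar0, jar1, jar2 only 2 to 3 are there at a start; the rules pass over those that are not, and their reading is None.
At some moment in a run one of board, jar0, jar1, jar2 may be knocked a few centimetres aside while the robot is not near it.
It also fails if it takes over 200 s, if anything falls off the work surface, if the arm or the gripper's body presses on something with over 40 N, if the wrist force passes 120 N, or if a joint passes its speed limit or range.

## Working session

There is one attempt and no reset: what is moved stays moved. The work goes in short steps, Python scripts to look and compute and a shell command to move; the robot and the scene stay as the last step left them, time stands still between calls to the robot, and variables do not carry over. Pictures are saved under pics/ and viewed, at most 14 in all, crops included, and the job is handed in when it is done.

```bash
mkdir -p pics
cat > h.py <<'E'
import numpy as np, cv2
from bench import *
from scipy.spatial.transform import Rotation as R
def K(p):
    f=240/np.tan(np.radians(p['fov_y'])/2); return f,p['cx'],p['cy']
def c2w(p,st=None):
    if 'world_to_cam' in p: return np.linalg.inv(np.array(p['world_to_cam']))
    T=np.eye(4);T[:3,:3]=R.from_quat(st['tool_rot']).as_matrix();T[:3,3]=st['tcp_pos']
    return T@np.array(p['hand_eye'])
def ray(p,uv,M):
    f,cx,cy=K(p); d=np.array([(uv[0]-cx)/f,-(uv[1]-cy)/f,-1.])
    return M[:3,3],M[:3,:3]@d
def at_z(p,uv,z,M):
    o,d=ray(p,uv,M); return o+d*(z-o[2])/d[2]
def cloud(p,M):
    f,cx,cy=K(p); v,u=np.mgrid[0:480,0:640]; r=p['range_z']
    P=np.stack([(u-cx)/f*r,-(v-cy)/f*r,-r],-1)
    return P@M[:3,:3].T+M[:3,3]
def proj(p,X,M):
    f,cx,cy=K(p); c=np.linalg.inv(M)@np.append(X,1); return np.array([cx+f*c[0]/-c[2],cy-f*c[1]/-c[2]])
E
python3 - <<'E'
from h import *
s=get_state(); print({k:np.round(v,3).tolist() for k,v in s.items()})
for n in ['scene','top','wrist']:
    s=get_state();p=get_image(n); cv2.imwrite(f'pics/{n}0.png',p['img']); print(n,[k for k in p],K(p))
    M=c2w(p,s); print(np.round(M,3).tolist())
    if n=='wrist': continue
    C=cloud(p,M)
    for q in ['drill','drill_tip','board','board_mark','key','tray','control','selector_grip','rack','jar0','stopper0','can','hammer','offcut']:
        rr=[]
        for r in regions_of(q,p) if q not in('drill_tip','board_mark','selector_grip') else []:
            m=r['region']&(p['range_z']>0); rr.append((round(r['score'],2),np.round(r['uv']).tolist(),int(m.sum()),np.round(np.median(C[m],0),3).tolist() if m.any() else None))
        pp=[(round(r['score'],2),np.round(r['uv'],1).tolist()) for r in pinpoint(q,p)]
        print(q,'\n  R',rr,'\n  P',pp)
E
```

```text
{'clock': 0.0, 'joint_pos': [-1.337, 0.399, 0.045, 1.538, -0.019, 1.207, -0.051], 'qvel': [0.0, -0.002, 0.001, -0.001, 0.001, 0.002, -0.001], 'joint_torque': [-0.0, -47.514, 1.365, -25.421, 0.012, 0.01, 0.0], 'tcp_pos': [0.212, 0.614, 0.23], 'tool_rot': [0.166, 0.986, -0.001, -0.0], 'contact_force': [0.308, -0.817, -0.725], 'wrist_torque': [-0.036, 0.036, 0.055], 'finger_force': 0.0, 'grip_width': 1.003}
scene ['img', 'range_z', 'fov_y', 'cx', 'cy', 'world_to_cam', 'shot'] (np.float64(439.81535735173674), 315.8500135540064, 250.05985822788435)
[[-0.237, -0.781, 0.578, 1.151], [0.971, -0.201, 0.127, 0.226], [0.017, 0.591, 0.806, 0.967], [0.0, 0.0, 0.0, 1.0]]
drill 
  R [(0.58, [105.0, 206.0], 25943, [0.677, -0.332, 0.317])] 
  P [(0.76, [170.8, 281.4])]
drill_tip 
  R [] 
  P [(0.76, [161.7, 268.6])]
board 
  R [(0.82, [197.0, 242.0], 1621, [0.54, -0.226, 0.031])] 
  P [(0.85, [204.6, 238.5])]
board_mark 
  R [] 
  P [(0.92, [189.2, 264.3])]
key 
  R [(0.81, [210.0, 224.0], 284, [0.474, -0.224, 0.043]), (0.7, [350.0, 350.0], 1436, [0.772, 0.222, 0.106])] 
  P [(0.65, [161.3, 268.8]), 
[... 3381 characters left out ...]
1.5])]
can 
  R [(0.85, [258.0, 119.0], 1245, [0.741, 0.218, 0.107]), (0.3, [452.0, 243.0], 388, [0.469, -0.22, 0.044])] 
  P [(0.91, [260.2, 126.7])]
hammer 
  R [(0.92, [373.0, 111.0], 1593, [0.792, -0.048, 0.022]), (0.66, [451.0, 225.0], 2623, [0.518, -0.227, 0.031])] 
  P []
offcut 
  R [(0.66, [285.0, 263.0], 360, [0.425, 0.158, 0.056]), (0.57, [172.0, 235.0], 1029, [0.48, 0.414, 0.043])] 
  P [(0.79, [175.0, 235.0]), (0.62, [249.0, 191.6])]
wrist ['img', 'range_z', 'fov_y', 'cx', 'cy', 'hand_eye', 'shot'] (np.float64(374.7765412474199), 321.55317317121796, 237.3021066828232)
[[0.326, -0.904, -0.276, 0.142], [0.945, 0.312, 0.095, 0.64], [0.0, -0.292, 0.956, 0.374], [0.0, 0.0, 0.0, 1.0]]
```

View pics/scene0.png

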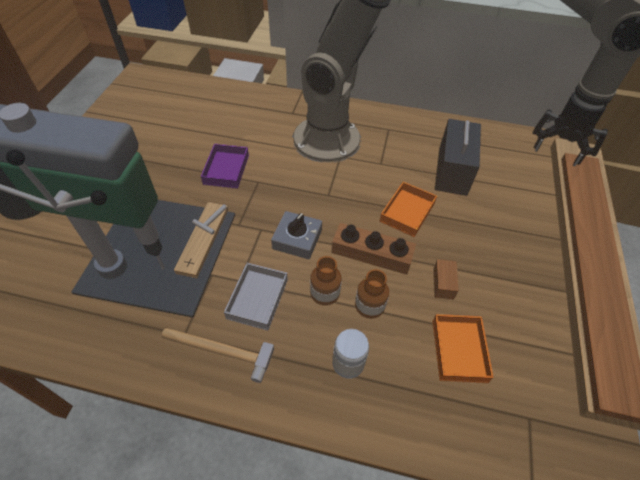

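View pics/top0.png

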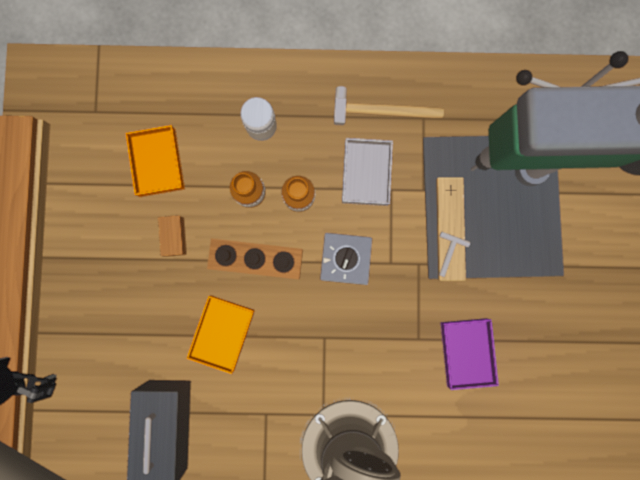

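The scene picture shows two jars at (323,283) and (371,295), three stoppers in the rack at (372,250), the steel tray at (257,297), and the key on the board at (210,222). It also shows the control box at (297,234) and the drill at left. The top picture agrees: tray (367,172), key (452,250), cross (451,190), jars (247,187) and (297,192).

Possible mix-ups:
- **Tray:** the orange ones at top (155,160) and (221,334) and the purple one at (469,353) are not meant. Steel grey (367,172) is the one.
- **Key:** the hammer at (390,108) and the bit are not it. The T on the board at (452,250) is.
- **Jars:** the can at (258,118) is not a jar.

I'll fly the arm over for a close look.

```bash
cat > go.py <<'E'
import sys
from h import *
a=[float(v) for v in sys.argv[1:]]
s=get_state(); Rm=R.from_quat(s['tool_rot']).as_matrix()
d=Rm.T@(np.array(a[:3])-s['tcp_pos'])*5
ty=np.degrees(np.arctan2(Rm[1,1],Rm[0,1]))
print('scaled total',np.round(d,3),'rows',np.ceil(np.linalg.norm(d)/.3), 'ty deg',round(ty,1))
if len(a)>3:  # desired direction of tool y in world, deg (mod 180)
    e=(a[3]-ty+90)%180-90; print('yaw total',round(-e/180,4),'rows',np.ceil(abs(e)/10))
E
python3 -m creep '[{"jaw":1,"slide":[-0.244,-0.156,-0.0625],"yaw":0},{"jaw":1,"slide":[-0.244,-0.156,-0.0625],"yaw":0},{"jaw":1,"slide":[-0.244,-0.156,-0.0625],"yaw":0},{"jaw":1,"slide":[-0.244,-0.156,-0.0625],"yaw":0},{"jaw":1,"slide":[-0.244,-0.156,-0.0625],"yaw":0},{"jaw":1,"slide":[-0.244,-0.156,-0.0625],"yaw":0},{"jaw":1,"slide":[-0.244,-0.156,-0.0625],"yaw":0},{"jaw":1,"slide":[-0.244,-0.156,-0.0625],"yaw":0}]' 40; python3 go.py 0.44 -0.19 0.30
```

```text
clock: 3.65
tcp_pos: [0.5007, 0.2494, 0.3321]
tool_rot: [0.165, 0.986, 0.0, 0.0]
contact_force: [0.9, 0.2, 0.7]
grip_width: 0.997
finger_force: 0.0
scaled total [-0.43  -2.176  0.158] rows 8.0 ty deg 70.9
```

```bash
python3 -m creep '[{"jaw":1,"slide":[-0.054,-0.272,0.02],"yaw":0},{"jaw":1,"slide":[-0.054,-0.272,0.02],"yaw":0},{"jaw":1,"slide":[-0.054,-0.272,0.02],"yaw":0},{"jaw":1,"slide":[-0.054,-0.272,0.02],"yaw":0},{"jaw":1,"slide":[-0.054,-0.272,0.02],"yaw":0},{"jaw":1,"slide":[-0.054,-0.272,0.02],"yaw":0},{"jaw":1,"slide":[-0.054,-0.272,0.02],"yaw":0},{"jaw":1,"slide":[-0.054,-0.272,0.02],"yaw":0}]'
cat > m1.py <<'E'
from h import *
s=get_state();p=get_image('wrist');M=c2w(p,s);C=cloud(p,M);np.savez('w1.npz',C=C,img=p['img'],M=M)
cv2.imwrite('pics/w1.png',p['img'])
for q,z in [('key',.032),('board',.012),('board_mark',.032),('drill_tip',.052)]:
    for r in pinpoint(q,p)[:2]: print(q,round(r['score'],2),np.round(r['uv'],1),np.round(at_z(p,r['uv'],z,M),4))
for q in ['key','board']:
    for r in regions_of(q,p)[:2]:
        m=r['region']; print(q,round(r['score'],2),r['uv'],m.sum())
        P=C[m&(p['range_z']>0)]; print(np.round(np.percentile(P,[2,50,98],axis=0),4).tolist())
        np.save(q+'_m.npy',m) if r['score']>.4 else 0
E
python3 m1.py
```

```text
clock: 4.65
tcp_pos: [0.4389, -0.1903, 0.2995]
tool_rot: [0.165, 0.986, 0.0, 0.001]
contact_force: [1.1, 0.2, -0.7]
grip_width: 1.0
finger_force: 0.0
key 0.66 [298.6 219.8] [ 0.4593 -0.2234  0.032 ]
key 0.45 [530.2 131.2] [0.4486 0.0405 0.032 ]
board 0.71 [313.4 252.9] [ 0.5087 -0.2235  0.012 ]
board_mark 0.97 [338.1 327.6] [ 0.6045 -0.2244  0.032 ]
drill_tip 0.76 [317.9 375.9] [ 0.6485 -0.2661  0.052 ]
key 0.9 [298.6, 234.6] 1696
[[0.4029, -0.2604, 0.0394], [0.4688, -0.2189, 0.0452], [0.4974, -0.1991, 0.0475]]
key 0.32 [635.5, 72.5] 103
[[0.4131, 0.1344, 0.0506], [0.4239, 0.1359, 0.0532], [0.435, 0.1393, 0.057]]
board 0.66 [241.1, 299.7] 42308
[[0.4047, -0.484, 0.0108], [0.5324, -0.331, 0.0126], [0.7231, -0.1764, 0.0636]]
board 0.56 [314.0, 264.7] 8530
[[0.3937, -0.2561, 0.0268], [0.5155, -0.2286, 0.0325], [0.6245, -0.1973, 0.0341]]
```

View pics/w1.png

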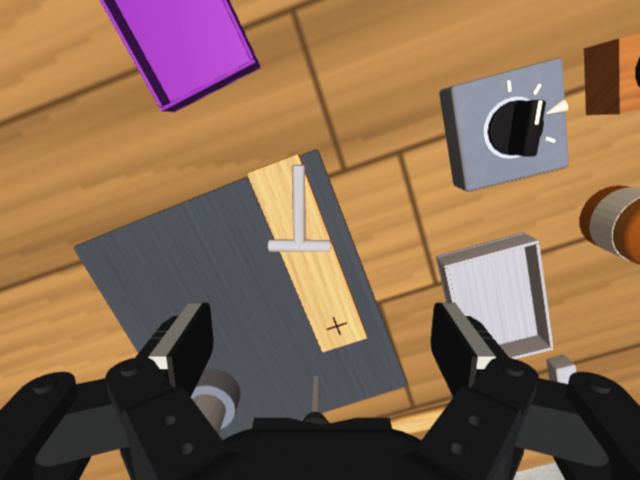

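The picture shows the T-shaped key on the board, with its shaft from (298,165) to (298,245). The cross is at (337,325), the drill bit tip about (316,377), and the steel tray at (495,295), separate from the purple one. Next I'll fit the key, board and plate.

```bash
cat > fit.py <<'E'
from h import *
from scipy.optimize import least_squares
D=np.load('w1.npz');C,img=D['C'],D['img']
m=np.load('key_m.npy'); P=C[m&(C[...,2]>.034)&(C[...,2]<.055)][:,:2]
def seg(q,a,b):
    a,b=np.array(a),np.array(b);t=np.clip((q-a)@(b-a)/((b-a)@(b-a)),0,1);return np.linalg.norm(q-a-t[:,None]*(b-a),axis=1)
def f(v):
    c,s=np.cos(v[2]),np.sin(v[2]); q=(P-v[:2])@np.array([[c,-s],[s,c]])
    d=np.minimum(seg(q,(-.053,0),(.03,0)),seg(q,(.03,-.028),(.03,.028)))
    return np.maximum(d-.005,0)
v=least_squares(f,[.459,-.222,-.32],loss='soft_l1',f_scale=.002).x
print('key',v[:2].round(4),np.degrees(v[2]).round(1),f(v).mean(),len(P))
hsv=cv2.cvtColor(img,cv2.COLOR_BGR2HSV)
w=(C[...,2]>.025)&(C[...,2]<.038)&(hsv[...,1]>60)&(C[...,0]>.38)&(C[...,0]<.66)&(C[...,1]>-.3)&(C[...,1]<-.15)
w=cv2.morphologyEx(w.astype(np.uint8),cv2.MORPH_OPEN,np.ones((3,3)))>0
r=cv2.minAreaRect(C[w][:,:2].astype(np.float32)*1000); print('board',r,cv2.boxPoints(r).round(1).tolist())
pl=(C[...,2]>.004)&(C[...,2]<.022)&(hsv[...,2]<110)&(hsv[...,1]<120)
pl[:, 0:60]=0
n,l,st,_=cv2.connectedComponentsWithStats(pl.astype(np.uint8)); k=1+st[1:,4].argmax(); pl=l==k
X=C[pl][:,:2]
# y=+100 edge: max y per x bin ; x=-250 edge: min x per y bin
e1=np.array([(x,np.percentile(X[abs(X[:,0]-x)<.004][:,1],99)) for x in np.arange(.43,.68,.01) if (abs(X[:,0]-x)<.004).sum()>10])
a1=np.polyfit(e1[:,0],e1[:,1],1); print('edge y+ slope',a1,np.abs(np.polyval(a1,e1[:,0])-e1[:,1]).mean())
e2=np.array([(y,np.percentile(X[abs(X[:,1]-y)<.004][:,0],1)) for y in np.arange(-.42,-.2,.01) if (abs(X[:,1]-y)<.004).sum()>10])
a2=np.polyfit(e2[:,0],e2[:,1],1); print('edge x- slope',a2,np.abs(np.polyval(a2,e2[:,0])-e2[:,1]).mean())
th=(np.arctan(a1[0])-np.arctan(a2[0]))/2; print('yaw',np.degrees(th))
A=np.array([[-a1[0],1],[1,-a2[0]]]);c=np.linalg.solve(A,[a1[1],a2[1]])
print('corner',c,'tip',c+R.from_euler('z',th).as_matrix()[:2,:2]@[.25,-.1])
E
python3 fit.py
```

```text
key [ 0.4565 -0.2215] -19.0 0.00026199839165173046 1664
board ((510.845458984375, -227.3568115234375), (239.72360229492188, 60.400978088378906), 1.0951545238494873) [[390.3999938964844, -199.5], [391.6000061035156, -259.79998779296875], [631.2999877929688, -255.3000030517578], [630.0999755859375, -194.89999389648438]]
edge y+ slope [ 0.04330438 -0.19811309] 0.00030953222537119626
edge x- slope [1.18792708 0.83335579] 0.05978139749209481
yaw -23.714817117494107
corner [ 0.63044343 -0.17081213] tip [ 0.81911463 -0.36291413]
```

```bash
python3 go.py 0.4565 -0.2215 0.036 71
python3 - <<'E'
exec(open('fit.py').read().split("# y=+100")[0])
for lo,hi in [(-.38,-.28)]:
    e=[]
    for y in np.arange(lo,hi,.005):
        q=X[abs(X[:,1]-y)<.003][:,0]; q=q[(q>.3)&(q<.6)]; e.append((y,np.percentile(q,2),len(q)))
    print(np.round(e,4).tolist())
E
```

```text
scaled total [-0.134 -0.138  1.316] rows 5.0 ty deg 71.1
yaw total 0.0006 rows 1.0
key [ 0.4565 -0.2215] -19.0 0.00026199839165173046 1664
board ((510.845458984375, -227.3568115234375), (239.72360229492188, 60.400978088378906), 1.0951545238494873) [[390.3999938964844, -199.5], [391.6000061035156, -259.79998779296875], [631.2999877929688, -255.3000030517578], [630.0999755859375, -194.89999389648438]]
[[-0.38, 0.4039, 596.0], [-0.375, 0.4038, 674.0], [-0.37, 0.4037, 706.0], [-0.365, 0.4036, 720.0], [-0.36, 0.4037, 717.0], [-0.355, 0.403, 732.0], [-0.35, 0.4033, 727.0], [-0.345, 0.4028, 725.0], [-0.34, 0.4025, 726.0], [-0.335, 0.4025, 746.0], [-0.33, 0.4023, 732.0], [-0.325, 0.4022, 744.0], [-0.32, 0.4016, 739.0], [-0.315, 0.4014, 738.0], [-0.31, 0.4013, 760.0], [-0.305, 0.4011, 748.0], [-0.3, 0.4011, 764.0], [-0.295, 0.4009, 762.0], [-0.29, 0.4006, 764.0], [-0.285, 0.4005, 779.0]]
```

```bash
python3 -m creep '[{"jaw":1,"slide":[-0.07,-0.07,0.2],"yaw":0},{"jaw":1,"slide":[-0.064,-0.068,0.25],"yaw":0},{"jaw":1,"slide":[0,0,0.25],"yaw":0},{"jaw":0.2,"slide":[0,0,0.25],"yaw":0},{"jaw":0.2,"slide":[0,0,0.2],"yaw":0},{"jaw":0.2,"slide":[0,0,0.116],"yaw":0},{"jaw":0,"slide":[0,0,0.05],"yaw":0},{"jaw":0,"slide":[0,0,0],"yaw":0}]' 50
python3 - <<'E'
from h import *
s=get_state();p=get_image('wrist');M=c2w(p,s);cv2.imwrite('pics/w2.png',p['img'])
np.savez('w2.npz',C=cloud(p,M),img=p['img'],M=M)
print(s['tcp_pos'],proj(p,[.4565,-.2215,.039],M))
E
```

```text
clock: 6.0
tcp_pos: [0.456, -0.2226, 0.036]
tool_rot: [0.165, 0.986, 0.0, -0.0]
contact_force: [0.3, -0.1, 0.2]
grip_width: 0.501
finger_force: 0.0
[ 0.45602744 -0.22257857  0.03595355] [322.19101005 311.6130566 ]
```

View pics/w2.png

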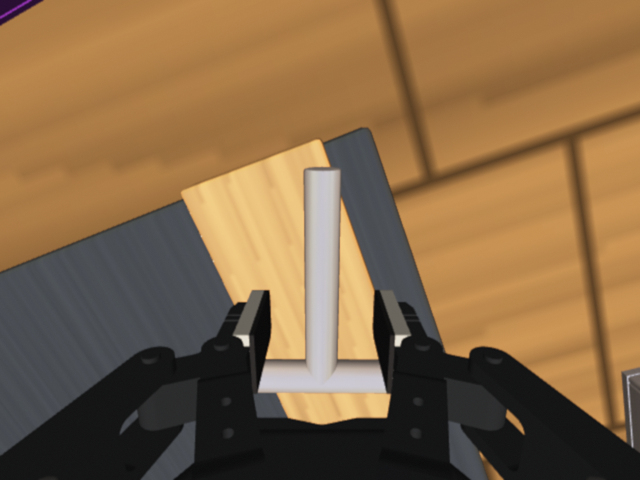

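The close view confirms the key's shaft at (322,270) is centred between the open pads, with the crossbar clear at (322,375). Now closing.

```bash
python3 -m creep '[{"jaw":-1,"slide":[0,0,0],"yaw":0},{"jaw":-1,"slide":[0,0,0],"yaw":0},{"jaw":-1,"slide":[0,0,0],"yaw":0},{"jaw":-1,"slide":[0,0,0],"yaw":0},{"jaw":-1,"slide":[0,0,-0.1],"yaw":0},{"jaw":-1,"slide":[0,0,-0.25],"yaw":0},{"jaw":-1,"slide":[0,0,-0.25],"yaw":0},{"jaw":-1,"slide":[0,0,-0.1],"yaw":0}]' 60
python3 - <<'E'
from h import *
p=get_image('top');M=c2w(p);C=cloud(p,M);img=p['img']
rs=regions_of('tray',p)
for r in rs:
    m=r['region'];b=img[m].mean(0); 
    if b.max()-b.min()<40:
        P=C[m&(C[...,2]>-.01)&(C[...,2]<.05)][:,:2].astype(np.float32)*1000; print(r['score'],b,cv2.minAreaRect(P))
E
python3 go.py 0.655 -0.036 0.15
```

```text
clock: 7.05
tcp_pos: [0.4569, -0.2243, 0.1792]
tool_rot: [0.166, 0.986, 0.0, 0.003]
contact_force: [0.3, -0.6, -1.3]
grip_width: 0.126
finger_force: 58.8
0.91 [170.76643041 167.19684278 172.51675258] ((641.10693359375, -35.35108947753906), (115.51165771484375, 150.91558837890625), 87.7740478515625)
0.32 [82.42       85.01555556 91.22666667] ((436.0357971191406, 13.42034912109375), (46.732818603515625, 54.4206657409668), 50.16829299926758)
scaled total [-0.626  1.212  0.148] rows 5.0 ty deg 70.9
```

```bash
python3 -m creep '[{"jaw":-1,"slide":[0,0,0],"yaw":-0.047},{"jaw":-1,"slide":[0,0,0],"yaw":-0.047}]'; python3 go.py 0.652 -0.035 0.05 88
```

```text
clock: 7.4
tcp_pos: [0.4547, -0.2228, 0.1748]
tool_rot: [0.016, 1.0, 0.0, -0.001]
contact_force: [0.4, -0.6, -1.0]
grip_width: 0.129
finger_force: 58.8
scaled total [-0.957  0.97   0.623] rows 5.0 ty deg 88.1
yaw total 0.0008 rows 1.0
```

```bash
python3 -m creep '[{"jaw":-1,"slide":[-0.191,0.194,0],"yaw":0},{"jaw":-1,"slide":[-0.191,0.194,0],"yaw":0},{"jaw":-1,"slide":[-0.191,0.194,0.06],"yaw":0},{"jaw":-1,"slide":[-0.191,0.194,0.1],"yaw":0},{"jaw":-1,"slide":[-0.191,0.194,0.1],"yaw":0},{"jaw":-1,"slide":[0,0,0.18],"yaw":0},{"jaw":-1,"slide":[0,0,0.18],"yaw":0},{"jaw":-1,"slide":[0,0,0],"yaw":0}]'; python3 go.py 0.652 -0.035 0.015
```

```text
clock: 8.4
tcp_pos: [0.6497, -0.0362, 0.0474]
tool_rot: [0.019, 1.0, -0.0, -0.005]
contact_force: [-0.5, 0.0, -1.1]
grip_width: 0.134
finger_force: 58.8
scaled total [-0.013  0.007  0.162] rows 1.0 ty deg 87.8
```

```bash
python3 -m creep '[{"jaw":-1,"slide":[0,0,0.1],"yaw":0},{"jaw":-1,"slide":[0,0,0.06],"yaw":0},{"jaw":-1,"slide":[0,0,0],"yaw":0},{"jaw":-0.3,"slide":[0,0,0],"yaw":0},{"jaw":-0.3,"slide":[0,0,0],"yaw":0},{"jaw":-0.3,"slide":[0,0,-0.15],"yaw":0},{"jaw":-0.3,"slide":[0,0,-0.3],"yaw":0},{"jaw":0,"slide":[0,0,-0.3],"yaw":0}]'; python3 go.py 0.43 -0.15 0.24 91.1
```

```text
clock: 9.4
tcp_pos: [0.6538, -0.0367, 0.1723]
tool_rot: [0.019, 1.0, 0.0, 0.0]
contact_force: [0.6, 0.2, -0.1]
grip_width: 0.495
finger_force: 0.0
scaled total [ 1.097 -0.608 -0.339] rows 5.0 ty deg 87.9
yaw total -0.0181 rows 1.0
```

```bash
python3 -m creep '[{"jaw":1,"slide":[0.2,-0.16,-0.08],"yaw":0},{"jaw":1,"slide":[0.22,-0.16,-0.08],"yaw":0},{"jaw":1,"slide":[0.22,-0.16,-0.08],"yaw":-0.018},{"jaw":1,"slide":[0.22,-0.16,-0.08],"yaw":0},{"jaw":1,"slide":[0.22,-0.16,-0.07],"yaw":0},{"jaw":1,"slide":[0,0,0],"yaw":0},{"jaw":1,"slide":[0,0,0],"yaw":0}]'
cat > tip.py <<'E'
import sys
from h import *
s=get_state();p=get_image('wrist');M=c2w(p,s);cv2.imwrite(f'pics/{sys.argv[1]}.png',p['img'])
np.savez(sys.argv[1]+'.npz',C=cloud(p,M),img=p['img'],M=M)
print(np.round(s['tcp_pos'],4),'cam',M[:3,3].round(4))
for q,z in [('board_mark',.032),('drill_tip',.052)]:
    for r in pinpoint(q,p)[:1]:
        u=r['uv']; o,d=ray(p,u,M); print(q,round(r['score'],2),np.round(u,1),np.round(at_z(p,u,z,M),4),'dir',np.round(d/-d[2],3), 'range',p['range_z'][int(u[1]),int(u[0])])
C=cloud(p,M);hsv=cv2.cvtColor(p['img'],cv2.COLOR_BGR2HSV)
w=(C[...,2]>.027)&(C[...,2]<.037)&(hsv[...,1]>60)&(C[...,0]>.35)&(C[...,0]<.72)&(C[...,1]>-.36)&(C[...,1]<-.15)
w=cv2.morphologyEx(w.astype(np.uint8),cv2.MORPH_OPEN,np.ones((3,3)))>0
r=cv2.minAreaRect(C[w][:,:2].astype(np.float32)*1000); print('board',r)
b=(C[...,2]>.056)&(C[...,2]<.11)&(C[...,0]>.6)&(C[...,0]<.7)&(C[...,1]>-.32)&(C[...,1]<-.22)
if b.any(): print('bit cloud',b.sum(),np.percentile(C[b],[5,50,95],axis=0).round(4).tolist())
E
python3 tip.py w3
```

```text
clock: 10.28
tcp_pos: [0.436, -0.1933, 0.2487]
tool_rot: [-0.009, 1.0, 0.0, 0.001]
contact_force: [0.7, -0.8, -0.6]
grip_width: 1.0
finger_force: 0.0
[ 0.436  -0.1933  0.2487] cam [ 0.361  -0.1938  0.3915]
board_mark 0.66 [290.  351.7] [ 0.605  -0.2237  0.032 ] dir [ 0.678 -0.083 -1.   ] range 0.4140828
drill_tip 0.94 [246.9 396. ] [ 0.648  -0.2693  0.052 ] dir [ 0.845 -0.222 -1.   ] range 0.4020729
board ((511.15106201171875, -227.34234619140625), (239.51718139648438, 60.26898193359375), 1.1971527338027954)
bit cloud 287 [[0.6423, -0.2714, 0.0605], [0.6436, -0.2676, 0.0843], [0.6459, -0.2646, 0.1044]]
```

View pics/w3.png

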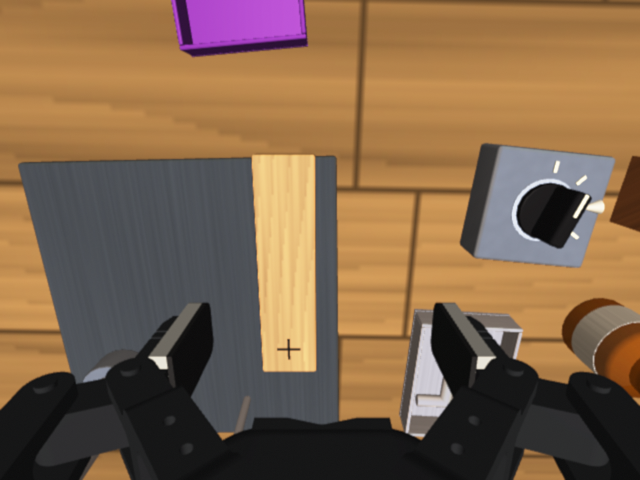

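The picture shows the cross at (289,349), the bit with its tip at (247,397), and the key lying in the steel tray at (430,400). The board needs to move about (+46.7, −42.5) mm, so I'll grip it across its near half.

```bash
python3 go.py 0.441 -0.2288 0.013 91.2; python3 -m creep '[{"jaw":1,"slide":[-0.025,-0.178,0.0],"yaw":0},{"jaw":1,"slide":[0,0,0.28],"yaw":0},{"jaw":1,"slide":[0,0,0.28],"yaw":0},{"jaw":1,"slide":[0,0,0.28],"yaw":0},{"jaw":1,"slide":[0,0,0.15],"yaw":0},{"jaw":1,"slide":[0,0,0.1],"yaw":0},{"jaw":1,"slide":[0,0,0.05],"yaw":0},{"jaw":1,"slide":[0,0,0],"yaw":0}]' 30;  python3 go.py 0.441 -0.2288 0.013 91.2
```

```text
scaled total [-0.02  -0.182  1.174] rows 4.0 ty deg 91.2
yaw total 0.0001 rows 1.0
clock: 11.42
tcp_pos: [0.4412, -0.2286, 0.0195]
tool_rot: [-0.01, 1.0, 0.0, -0.001]
contact_force: [0.7, 0.1, -0.4]
grip_width: 1.002
finger_force: 0.0
scaled total [ 0.001 -0.001  0.032] rows 1.0 ty deg 91.1
yaw total -0.0003 rows 1.0
```

```bash
python3 -m creep '[{"jaw":1,"slide":[0,0,0.025],"yaw":0},{"jaw":-1,"slide":[0,0,0],"yaw":0},{"jaw":-1,"slide":[0,0,0],"yaw":0},{"jaw":-1,"slide":[0,0,0],"yaw":0},{"jaw":-1,"slide":[-0.0765,-0.0723,0],"yaw":0},{"jaw":-1,"slide":[-0.0765,-0.0723,0],"yaw":0},{"jaw":-1,"slide":[-0.0765,-0.0723,0],"yaw":0},{"jaw":-1,"slide":[0,0,0],"yaw":0}]' 30
python3 - <<'E'
from h import *
s=get_state();p=get_image('wrist');M=c2w(p,s);cv2.imwrite('pics/w4.png',p['img'])
p=get_image('top');M=c2w(p);C=cloud(p,M)
print('top mark',[np.round(at_z(p,r['uv'],.032,M),4) for r in pinpoint('board_mark',p)[:1]])
for r in regions_of('board',p): print(round(r['score'],2),r['uv'],np.median(C[r['region']],0).round(4))
E
```

```text
clock: 12.42
tcp_pos: [0.4897, -0.2731, 0.0157]
tool_rot: [-0.009, 1.0, -0.001, 0.002]
contact_force: [1.8, -2.2, 2.1]
grip_width: 0.694
finger_force: 32.9
top mark [array([ 0.6385, -0.2635,  0.032 ])]
0.74 [468.7, 199.9] [ 0.578  -0.2658  0.0313]
0.6 [369.5, 158.6] [ 0.6681 -0.0375  0.0155]
```

```bash
python3 -m creep '[{"jaw":-1,"slide":[0,0,0],"yaw":0},{"jaw":1,"slide":[0,0,0],"yaw":0},{"jaw":1,"slide":[0,0,0],"yaw":0},{"jaw":1,"slide":[0,0,-0.1],"yaw":0},{"jaw":1,"slide":[0.06,0.1,-0.28],"yaw":0},{"jaw":1,"slide":[0.06,0.1,-0.28],"yaw":0},{"jaw":1,"slide":[0.06,0.1,-0.28],"yaw":0},{"jaw":1,"slide":[0.08,0.1,-0.25],"yaw":0}]'; python3 -m creep '[{"jaw":1,"slide":[0,0,0],"yaw":0},{"jaw":1,"slide":[0,0,0],"yaw":0}]' >/dev/null;  python3 tip.py w5
```

```text
clock: 13.62
tcp_pos: [0.4338, -0.1923, 0.2557]
tool_rot: [-0.009, 1.0, 0.0, 0.001]
contact_force: [1.1, 0.8, 0.9]
grip_width: 0.998
finger_force: 0.0
[ 0.4339 -0.1925  0.2531] cam [ 0.3593 -0.193   0.3961]
board_mark 0.65 [250.7 386.8] [ 0.653  -0.2689  0.032 ] dir [ 0.807 -0.209 -1.   ] range 0.43160772
drill_tip 0.89 [246.9 395.8] [ 0.6488 -0.2694  0.052 ] dir [ 0.841 -0.222 -1.   ] range 0.40627185
board ((557.8687133789062, -269.6255798339844), (240.52200317382812, 60.47557830810547), 0.8631839752197266)
bit cloud 290 [[0.6423, -0.2713, 0.0603], [0.6435, -0.2674, 0.0849], [0.6459, -0.2645, 0.1061]]
```

View pics/w5.png

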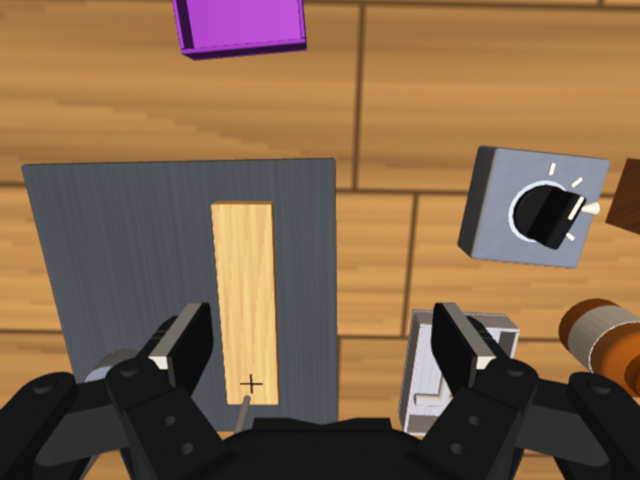

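The cross at (250,384) now lies right below the bit tip at (247,397). Fitted in world coordinates, the mark is at (0.648,-0.268) and the tip at (0.6475,-0.2685). Next are the stoppers and jars.

```bash
python3 -m creep '[{"jaw":1,"slide":[-0.025,0.28,-0.03],"yaw":0},{"jaw":1,"slide":[-0.025,0.28,-0.03],"yaw":0},{"jaw":1,"slide":[-0.025,0.28,-0.03],"yaw":0},{"jaw":1,"slide":[-0.025,0.28,-0.03],"yaw":0},{"jaw":1,"slide":[-0.025,0.28,-0.03],"yaw":0},{"jaw":1,"slide":[-0.025,0.28,-0.03],"yaw":0},{"jaw":1,"slide":[-0.025,0.28,-0.03],"yaw":0},{"jaw":1,"slide":[0,0,0],"yaw":0}]'
cat > js.py <<'E'
import sys
from h import *
s=get_state();p=get_image('wrist');M=c2w(p,s);C=cloud(p,M);cv2.imwrite(f'pics/{sys.argv[1]}.png',p['img'])
np.savez(sys.argv[1]+'.npz',C=C,img=p['img'],M=M)
print(np.round(s['tcp_pos'],4))
def circ(P):
    (x,y),r=cv2.minEnclosingCircle(P[:,:2].astype(np.float32)*1000); return round(x,1),round(y,1),round(r,1)
for q,lo,hi,pz in [('stopper0',.079,.095,.015),('jar0',.124,.14,0),('stopper0',.155,.175,.095)]:
    for r in regions_of(q,p)[:4]:
        m=r['region']; P=C[m&(C[...,2]>lo)&(C[...,2]<hi)]; 
        if len(P)>30: print(q,lo,round(r['score'],2),np.round(r['uv']),len(P),'top z',np.median(P[:,2]).round(4),'circle',circ(P),'med',np.median(P[:,:2],0).round(4))
    for r in pinpoint(q,p)[:3]: print('  P',q,round(r['score'],2),np.round(r['uv']),at_z(p,r['uv'],pz,M).round(4))
E
python3 js.py w6
```

```text
clock: 15.02
tcp_pos: [0.4611, 0.2051, 0.2934]
tool_rot: [-0.014, 1.0, -0.0, -0.001]
contact_force: [-0.0, -1.0, -0.4]
grip_width: 0.998
finger_force: 0.0
[0.4611 0.2051 0.2934]
stopper0 0.079 0.94 [344. 171.] 585 top z 0.0844 circle (432.6, 225.7, 12.9) med [0.4321 0.2257]
stopper0 0.079 0.57 [276. 163.] 605 top z 0.0843 circle (426.0, 160.3, 12.8) med [0.4257 0.1608]
  P stopper0 0.97 [401. 174.] [0.438 0.294 0.015]
  P stopper0 0.79 [340. 166.] [0.4307 0.2258 0.015 ]
  P stopper0 0.64 [280. 161.] [0.4272 0.1585 0.015 ]
jar0 0.124 0.77 [360. 319.] 827 top z 0.1298 circle (591.5, 247.2, 24.2) med [0.5909 0.2472]
jar0 0.124 0.61 [246. 309.] 856 top z 0.1297 circle (583.8, 129.9, 24.2) med [0.583  0.1304]
  P jar0 0.83 [351. 293.] [0.5922 0.2466 0.    ]
  P jar0 0.8 [257. 283.] [0.5818 0.1276 0.    ]
  P stopper0 0.97 [401. 174.] [0.4283 0.277  0.095 ]
  P stopper0 0.79 [340. 166.] [0.4224 0.2217 0.095 ]
  P stopper0 0.64 [280. 161.] [0.4195 0.1672 0.095 ]
```

View pics/w6.png

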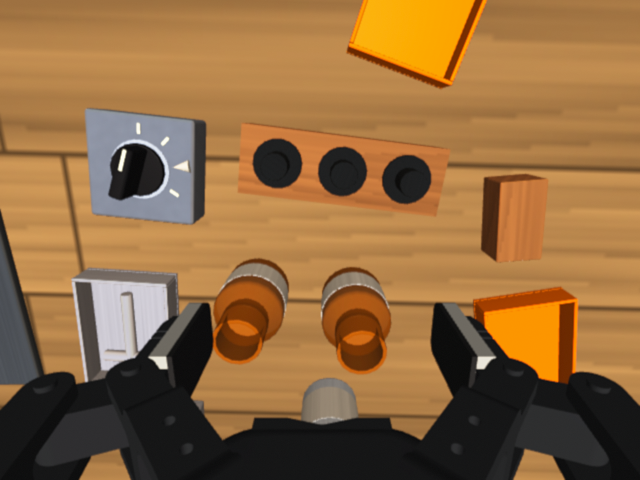

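The picture shows three stoppers at (278,162), (343,170) and (406,180) and two open jars at (240,330) and (360,340). It also shows the key in the steel tray at (125,325) and the can at (330,400). The can is not a jar. I'll take the stopper at (278,162) to the nearer jar.

```bash
python3 go.py 0.426 0.1603 0.06; python3 -m creep '[{"jaw":0,"slide":[0.09,-0.11,0.1],"yaw":0},{"jaw":0,"slide":[0.09,-0.11,0.2],"yaw":0},{"jaw":0,"slide":[0,0,0.25],"yaw":0},{"jaw":0,"slide":[0,0,0.2],"yaw":0},{"jaw":0,"slide":[0,0,0.2],"yaw":0},{"jaw":0,"slide":[0,0,0],"yaw":0},{"jaw":0,"slide":[0,0,0],"yaw":0}]' ; python3 go.py 0.426 0.1603 0.06
```

```text
scaled total [ 0.183 -0.188  1.174] rows 5.0 ty deg 90.9
clock: 16.25
tcp_pos: [0.4279, 0.1554, 0.1064]
tool_rot: [-0.009, 1.0, 0.001, 0.001]
contact_force: [0.2, -0.9, -0.7]
grip_width: 0.504
finger_force: 0.0
scaled total [0.009 0.024 0.232] rows 1.0 ty deg 91.0
```

```bash
python3 -m creep '[{"jaw":0,"slide":[0.009,0.024,0.0],"yaw":0},{"jaw":0,"slide":[0,0,0.12],"yaw":0},{"jaw":0,"slide":[0,0,0.112],"yaw":0},{"jaw":-1,"slide":[0,0,0],"yaw":0},{"jaw":-1,"slide":[0,0,0],"yaw":0},{"jaw":-1,"slide":[0,0,0],"yaw":0},{"jaw":-1,"slide":[0,0,-0.15],"yaw":0},{"jaw":-1,"slide":[0,0,-0.25],"yaw":0}]' 40; python3 -m creep '[{"jaw":-1,"slide":[0,0,-0.28],"yaw":0},{"jaw":-1,"slide":[0,0,0],"yaw":0},{"jaw":-1,"slide":[0,0,0],"yaw":0}]'; python3 go.py 0.5838 0.1299 0.19
```

```text
clock: 17.25
tcp_pos: [0.4238, 0.1596, 0.1391]
tool_rot: [-0.009, 1.0, -0.001, -0.001]
contact_force: [0.7, 0.9, -1.1]
grip_width: 0.292
finger_force: 39.4
clock: 17.62
tcp_pos: [0.4245, 0.1601, 0.1948]
tool_rot: [-0.01, 1.0, 0.0, 0.0]
contact_force: [0.5, 0.1, -1.6]
grip_width: 0.29
finger_force: 39.5
scaled total [-0.794 -0.166  0.024] rows 3.0 ty deg 91.1
```

```bash
python3 -m creep '[{"jaw":-1,"slide":[-0.2,-0.04,0],"yaw":0},{"jaw":-1,"slide":[-0.2,-0.04,0],"yaw":0},{"jaw":-1,"slide":[-0.2,-0.04,0],"yaw":0},{"jaw":-1,"slide":[-0.185,-0.046,0],"yaw":0},{"jaw":-1,"slide":[0,0,0],"yaw":0},{"jaw":-1,"slide":[0,0,0],"yaw":0},{"jaw":-1,"slide":[0,0,0],"yaw":0}]'; python3 go.py 0.582 0.1299 0.141
python3 - <<'E'
from h import *
s=get_state();p=get_image('wrist');M=c2w(p,s);C=cloud(p,M);cv2.imwrite('pics/w7.png',p['img'])
for r in regions_of('jar0',p)[:3]:
    m=r['region'];P=C[m&(C[...,2]>.124)&(C[...,2]<.14)]
    if len(P)>30: print(r['uv'],len(P),cv2.minEnclosingCircle(P[:,:2].astype(np.float32)*1000))
    Q=C[m&(C[...,2]>.02)&(C[...,2]<.07)]
    if len(Q)>30: print('body',np.median(Q,0))
for r in regions_of('stopper0',p)[:3]: print(r['uv'],np.median(C[r['region']],0).round(4))
E
```

```text
clock: 18.5
tcp_pos: [0.581, 0.1305, 0.194]
tool_rot: [-0.01, 1.0, 0.0, -0.001]
contact_force: [-0.2, -0.6, -0.2]
grip_width: 0.293
finger_force: 39.5
scaled total [-0.005 -0.003  0.265] rows 1.0 ty deg 91.2
[317.7, 220.5] 961 ((583.27197265625, 129.98873901367188), 23.778703689575195)
body [0.54878859 0.12968851 0.05334629]
[564.7, 23.5] [0.445 0.283 0.058]
[321.3, 304.7] [0.5727 0.1314 0.2076]
[467.8, 21.6] [0.4422 0.2201 0.0571]
```

```bash
python3 -m creep '[{"jaw":-1,"slide":[-0.005,-0.003,0.06],"yaw":0},{"jaw":-1,"slide":[0,0,0.06],"yaw":0},{"jaw":-1,"slide":[0,0,0.06],"yaw":0},{"jaw":-1,"slide":[0,0,0.05],"yaw":0},{"jaw":-1,"slide":[0,0,0.02],"yaw":0},{"jaw":-1,"slide":[0,0,0],"yaw":0},{"jaw":-1,"slide":[0,0,0],"yaw":0}]'; python3 go.py 0.582 0.1299 0.14
```

```text
clock: 19.52
tcp_pos: [0.5838, 0.1294, 0.1451]
tool_rot: [-0.01, 1.0, 0.0, 0.0]
contact_force: [-0.2, -0.9, -0.4]
grip_width: 0.288
finger_force: 39.5
scaled total [0.009 0.003 0.026] rows 1.0 ty deg 91.1
```

```bash
python3 -m creep '[{"jaw":-1,"slide":[0,0,0.015],"yaw":0},{"jaw":-1,"slide":[0,0,0.015],"yaw":0},{"jaw":-1,"slide":[0,0,0],"yaw":0},{"jaw":-1,"slide":[0,0,0],"yaw":0}]'; python3 -m creep '[{"jaw":-1,"slide":[0,0,0.01],"yaw":0},{"jaw":-1,"slide":[0,0,0],"yaw":0}]'
```

```text
clock: 20.02
tcp_pos: [0.5836, 0.1294, 0.1389]
tool_rot: [-0.01, 1.0, 0.0, 0.0]
contact_force: [0.8, -0.0, 1.1]
grip_width: 0.285
finger_force: 39.8
clock: 20.27
tcp_pos: [0.5839, 0.1295, 0.1388]
tool_rot: [-0.01, 1.0, 0.001, 0.0]
contact_force: [-4.7, -0.2, 12.2]
grip_width: 0.29
finger_force: 40.8
```

```bash
python3 -m creep '[{"jaw":0,"slide":[0,0,-0.005],"yaw":0},{"jaw":0,"slide":[0,0,0],"yaw":0},{"jaw":0,"slide":[0,0,-0.15],"yaw":0},{"jaw":0,"slide":[0,0,-0.25],"yaw":0},{"jaw":0,"slide":[0.2,0.12,0],"yaw":0},{"jaw":0,"slide":[0.2,0.12,0],"yaw":0},{"jaw":0,"slide":[0.2,0.12,0],"yaw":0},{"jaw":0,"slide":[0.15,0.1,0],"yaw":0}]';python3 -m creep '[{"jaw":0,"slide":[0,0,0],"yaw":0},{"jaw":0,"slide":[0,0,0],"yaw":0}]' >/dev/null; python3 go.py 0.4326 0.2257 0.06;  python3 js.py w8
```

```text
clock: 21.28
tcp_pos: [0.4297, 0.2193, 0.2173]
tool_rot: [-0.01, 1.0, 0.0, -0.0]
contact_force: [-0.9, -0.0, -1.1]
grip_width: 0.499
finger_force: 0.0
scaled total [-0.002  0.039  0.788] rows 3.0 ty deg 91.1
[0.4322 0.218  0.2177]
stopper0 0.079 0.63 [329. 216.] 865 top z 0.0843 circle (432.5, 225.8, 13.0) med [0.4316 0.2256]
  P stopper0 0.94 [331. 205.] [0.4318 0.2275 0.015 ]
  P stopper0 0.58 [397. 213.] [0.4378 0.2909 0.015 ]
jar0 0.124 0.96 [347. 375.] 263 top z 0.127 circle (576.3, 244.1, 17.6) med [0.5699 0.2424]
  P jar0 0.96 [344. 347.] [0.5938 0.247  0.    ]
stopper0 0.155 0.97 [182. 450.] 533 top z 0.164 circle (582.7, 128.4, 12.2) med [0.5763 0.1269]
  P stopper0 0.94 [331. 205.] [0.4146 0.2253 0.095 ]
  P stopper0 0.58 [397. 213.] [0.4192 0.2739 0.095 ]
```

```bash
python3 -m creep '[{"jaw":0,"slide":[0,0.039,0.2],"yaw":0},{"jaw":0,"slide":[0,0,0.2],"yaw":0},{"jaw":0,"slide":[0,0,0.2],"yaw":0},{"jaw":0,"slide":[0,0,0.1],"yaw":0},{"jaw":0,"slide":[0,0,0.06],"yaw":0},{"jaw":0,"slide":[0,0,0.025],"yaw":0},{"jaw":0,"slide":[0,0,0],"yaw":0}]'; python3 go.py 0.4325 0.2258 0.06
```

```text
clock: 22.75
tcp_pos: [0.432, 0.2265, 0.0611]
tool_rot: [-0.01, 1.0, 0.0, 0.0]
contact_force: [-0.8, 1.2, -1.3]
grip_width: 0.503
finger_force: 0.0
scaled total [-0.003 -0.003  0.005] rows 1.0 ty deg 91.1
```

```bash
python3 -m creep '[{"jaw":-1,"slide":[0,0,0.005],"yaw":0},{"jaw":-1,"slide":[0,0,0],"yaw":0},{"jaw":-1,"slide":[0,0,0],"yaw":0},{"jaw":-1,"slide":[0,0,0],"yaw":0},{"jaw":-1,"slide":[0,0,-0.15],"yaw":0},{"jaw":-1,"slide":[0,0,-0.25],"yaw":0},{"jaw":-1,"slide":[0,0,-0.28],"yaw":0},{"jaw":-1,"slide":[0,0,0],"yaw":0}]'; python3 go.py 0.5915 0.2472 0.194
```

```text
clock: 23.75
tcp_pos: [0.4344, 0.228, 0.2001]
tool_rot: [-0.01, 1.0, 0.003, 0.004]
contact_force: [0.7, 0.1, -0.5]
grip_width: 0.289
finger_force: 39.4
scaled total [-0.787  0.081  0.037] rows 3.0 ty deg 91.1
```

```bash
python3 -m creep '[{"jaw":-1,"slide":[-0.2,0.02,0],"yaw":0},{"jaw":-1,"slide":[-0.2,0.02,0],"yaw":0},{"jaw":-1,"slide":[-0.2,0.02,0],"yaw":0},{"jaw":-1,"slide":[-0.187,0.021,0],"yaw":0},{"jaw":-1,"slide":[0,0,0],"yaw":0},{"jaw":-1,"slide":[0,0,0],"yaw":0},{"jaw":-1,"slide":[0,0,0],"yaw":0}]'; python3 go.py 0.5915 0.2472 0.141
python3 - <<'E'
from h import *
s=get_state();p=get_image('wrist');M=c2w(p,s);C=cloud(p,M);cv2.imwrite('pics/w9.png',p['img'])
for r in regions_of('jar0',p)[:3]:
    m=r['region'];P=C[m&(C[...,2]>.124)&(C[...,2]<.14)]
    if len(P)>30: print(r['uv'],len(P),cv2.minEnclosingCircle(P[:,:2].astype(np.float32)*1000))
E
```

```text
clock: 24.62
tcp_pos: [0.5873, 0.2455, 0.1953]
tool_rot: [-0.01, 1.0, 0.0, -0.001]
contact_force: [-0.2, 1.3, -1.1]
grip_width: 0.286
finger_force: 39.4
scaled total [-0.021  0.008  0.271] rows 1.0 ty deg 91.1
[179.6, 203.4] 354 ((578.0750732421875, 138.63507080078125), 22.529953002929688)
```

View pics/w9.png

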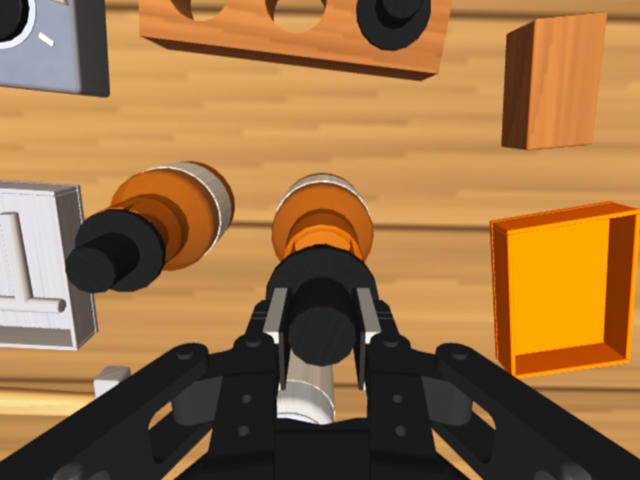

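The held stopper at (322,330) hangs right over the second jar (322,225). The first jar at (165,215) is stoppered and upright.

```bash
python3 -m creep '[{"jaw":-1,"slide":[-0.01,0.006,0],"yaw":0},{"jaw":-1,"slide":[0,0,0],"yaw":0},{"jaw":-1,"slide":[0,0,0],"yaw":0}]'; python3 go.py 0.5915 0.2472 0.145; python3 -m creep '[{"jaw":-1,"slide":[0,0,0],"yaw":0}]'; python3 go.py 0.5915 0.2472 0.145
```

```text
clock: 25.1
tcp_pos: [0.5906, 0.2468, 0.1958]
tool_rot: [-0.01, 1.0, 0.0, 0.0]
contact_force: [0.7, -0.0, -0.7]
grip_width: 0.288
finger_force: 39.4
scaled total [-0.005  0.002  0.254] rows 1.0 ty deg 91.1
clock: 25.22
tcp_pos: [0.5906, 0.2467, 0.1957]
tool_rot: [-0.01, 1.0, 0.0, 0.0]
contact_force: [-0.3, -0.7, -0.1]
grip_width: 0.285
finger_force: 39.4
scaled total [-0.005  0.002  0.254] rows 1.0 ty deg 91.1
```

```bash
python3 -m creep '[{"jaw":-1,"slide":[-0.003,0.002,0.06],"yaw":0},{"jaw":-1,"slide":[0,0,0.06],"yaw":0},{"jaw":-1,"slide":[0,0,0.06],"yaw":0},{"jaw":-1,"slide":[0,0,0.05],"yaw":0},{"jaw":-1,"slide":[0,0,0.025],"yaw":0},{"jaw":-1,"slide":[0,0,0.015],"yaw":0},{"jaw":-1,"slide":[0,0,0],"yaw":0},{"jaw":-1,"slide":[0,0,0],"yaw":0}]'; python3 -m creep '[{"jaw":-1,"slide":[0,0,0.015],"yaw":0},{"jaw":-1,"slide":[0,0,0],"yaw":0}]'
```

```text
clock: 26.22
tcp_pos: [0.5915, 0.2473, 0.1422]
tool_rot: [-0.01, 1.0, 0.0, 0.0]
contact_force: [-0.2, -0.3, -0.8]
grip_width: 0.288
finger_force: 39.4
clock: 26.48
tcp_pos: [0.5919, 0.2474, 0.1408]
tool_rot: [-0.01, 1.0, 0.001, 0.001]
contact_force: [-2.4, -0.0, 7.2]
grip_width: 0.293
finger_force: 40.2
```

```bash
python3 -m creep '[{"jaw":-1,"slide":[0,0,0.005],"yaw":0},{"jaw":0,"slide":[0,0,-0.005],"yaw":0},{"jaw":0,"slide":[0,0,0],"yaw":0},{"jaw":0,"slide":[0,0,-0.15],"yaw":0},{"jaw":0,"slide":[0,0,-0.25],"yaw":0},{"jaw":0,"slide":[0.2,-0.18,-0.1],"yaw":0},{"jaw":0,"slide":[0.2,-0.18,-0.05],"yaw":0},{"jaw":0,"slide":[0.1,-0.2,0],"yaw":0}]'; python3 -m creep '[{"jaw":0,"slide":[0.0,0,0],"yaw":0},{"jaw":0,"slide":[0,0,0],"yaw":0}]'
cat > ctl.py <<'E'
import sys
from h import *
s=get_state();p=get_image('wrist');M=c2w(p,s);C=cloud(p,M);cv2.imwrite(f'pics/{sys.argv[1]}.png',p['img'])
np.savez(sys.argv[1]+'.npz',C=C,img=p['img'],M=M)
for r in pinpoint('selector_grip',p)[:2]: print('grip',round(r['score'],2),np.round(r['uv'],1),at_z(p,r['uv'],.075,M).round(4))
hsv=cv2.cvtColor(p['img'],cv2.COLOR_BGR2HSV)
near=(abs(C[...,0]-.436)<.09)&(abs(C[...,1]-.016)<.09)
b=near&(C[...,2]>.083)&(C[...,2]<.092)
print('bar top',b.sum(),cv2.minAreaRect(C[b][:,:2].astype(np.float32)*1000) if b.any() else '', np.median(C[b],0))
bx=near&(C[...,2]>.041)&(C[...,2]<.049)
print('box',cv2.minAreaRect(C[bx][:,:2].astype(np.float32)*1000))
w=near&(hsv[...,1]<60)&(hsv[...,2]>200)&(C[...,2]>.04)
n,l,st,ce=cv2.connectedComponentsWithStats(w.astype(np.uint8))
for i in range(1,n):
    if st[i,4]>15:
        Q=C[l==i]; print('white',ce[i].round(),st[i,4],np.median(Q,0).round(4), cv2.minAreaRect(Q[:,:2].astype(np.float32)*1000))
E
python3 ctl.py w10
python3 - <<'E'
exec(open('h.py').read())
p=get_image('top');M=c2w(p);C=cloud(p,M)
for q in ['stopper0','jar0','key','board_mark']:
    for r in regions_of(q,p)[:3] if q!='board_mark' else []:
        P=C[r['region']]; print(q,round(r['score'],2),r['uv'],np.median(P,0).round(4),P[:,2].max().round(4))
print([(r['score'],at_z(p,r['uv'],.032,M).round(4)) for r in pinpoint('board_mark',p)[:2]])
E
```

```text
clock: 27.48
tcp_pos: [0.492, 0.1327, 0.2493]
tool_rot: [-0.01, 1.0, 0.001, 0.0]
contact_force: [0.3, 1.2, -0.1]
grip_width: 0.502
finger_force: 0.0
clock: 27.72
tcp_pos: [0.4935, 0.1339, 0.2487]
tool_rot: [-0.01, 1.0, 0.0, 0.0]
contact_force: [0.1, 0.8, 0.2]
grip_width: 0.498
finger_force: 0.0
grip 0.73 [181.1 144.2] [0.438  0.0187 0.075 ]
bar top 1153 ((436.924072265625, 17.682292938232422), (13.943170547485352, 50.25035858154297), 70.48133850097656) [0.43575392 0.01862923 0.08715902]
box ((436.877685546875, 17.705425262451172), (109.53826141357422, 109.99884796142578), 85.23411560058594)
white [190.  92.] 52 [0.3958 0.0205 0.047 ] ((395.4495849609375, 20.432008743286133), (3.4013850688934326, 10.64069938659668), 87.76870727539062)
white [221. 107.] 60 [0.4075 0.0462 0.0463] ((407.226318359375, 45.90516662597656), (4.339633464813232, 10.79122543334961), 46.20459747314453)
white [202. 136.] 550 [0.4265 0.0314 0.0462] ((434.5947265625, 20.50720977783203), (60.7995719909668, 53.07173538208008), 27.994184494018555)
white [178. 126.] 115 [0.4235 0.022  0.0879] ((423.3909606933594, 21.811800003051758), (3.947152614593506, 20.147014617919922), 71.59785461425781)
white [241. 137.] 138 [0.4323 0.0638 0.0491] ((432.12689208984375, 60.484745025634766), (10.182750701904297, 17.018449783325195), 5.841883182525635)
white [230. 168.] 53 [0.4601 0.051  0.0465] ((460.363037109375, 50.67974090576172), (10.249594688415527, 3.9058291912078857), 52.56578063964844)
stopper0 0.85 [221.5, 255.1] [0.437  0.2863 0.0571] 1.2406
stopper0 0.58 [233.2, 183.6] [0.5914 0.2573 0.1361] 0.1683
jar0 0.17 [368.0, 160.8] [ 0.6677 -0.0359  0.0158] 0.0234
key 0.8 [368.1, 157.9] [ 0.673  -0.0375  0.016 ] 0.0234
key 0.35 [236.9, 255.9] [0.4311 0.2646 0.0489] 1.2406
[(0.71, array([0.5919, 0.2416, 0.032 ])), (0.58, array([ 0.6488, -0.2716,  0.032 ]))]
```

View pics/w10.png

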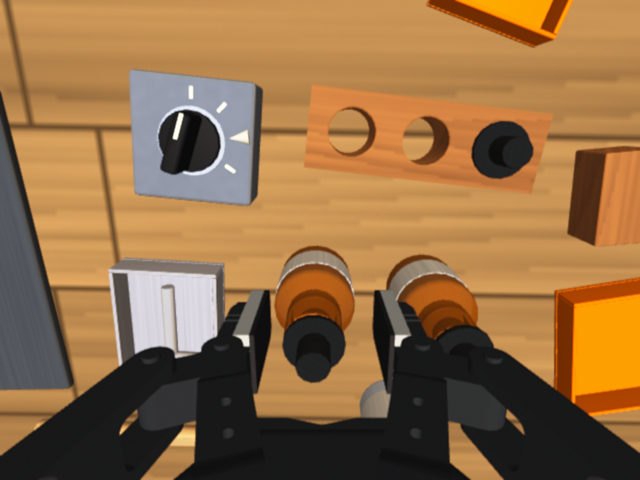

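The picture shows both jars stoppered at (314,300) and (440,300), and the spare left in the rack at (503,148). The selector is at (188,140) with its white line up-left, and the raised arrow is at (240,137). Selector axis is (0.437,0.0177), line direction about 161°, arrow about 95.5°, so I need roughly 66° clockwise. First I'll recheck the jars and board.

```bash
python3 -m creep '[{"jaw":0,"slide":[0.25,0.13,-0.1],"yaw":0},{"jaw":0,"slide":[0.1,0.13,-0.1],"yaw":0},{"jaw":0,"slide":[0,0,0],"yaw":0},{"jaw":0,"slide":[0,0,0],"yaw":0}]'
python3 - <<'E'
from h import *
s=get_state();p=get_image('wrist');M=c2w(p,s);C=cloud(p,M);cv2.imwrite('pics/w11.png',p['img'])
for cx,cy in [(.5838,.13),(.5915,.2472)]:
    nr=(np.hypot(C[...,0]-cx,C[...,1]-cy)<.04)
    for lo,hi in [(.16,.17),(.133,.139)]:
        b=nr&(C[...,2]>lo)&(C[...,2]<hi)
        if b.sum()>20: print(lo,b.sum(),cv2.minEnclosingCircle(C[b][:,:2].astype(np.float32)*1000),np.median(C[b][:,2]))
E
python3 go.py 0.436 -0.1925 0.25
```

```text
clock: 28.58
tcp_pos: [0.4227, 0.1833, 0.2884]
tool_rot: [-0.009, 1.0, -0.0, 0.0]
contact_force: [-0.7, 0.4, -0.0]
grip_width: 0.501
finger_force: 0.0
0.16 438 ((572.443603515625, 161.77684020996094), 13.11567497253418) 0.1644113703943164
0.133 468 ((570.689453125, 149.42013549804688), 20.310197830200195) 0.13655813580123108
0.16 145 ((586.9093017578125, 240.6007080078125), 8.431604385375977) 0.16400848502910848
0.133 566 ((591.4942016601562, 240.34596252441406), 23.1837158203125) 0.13656794332974498
scaled total [-0.033 -1.877  0.193] rows 7.0 ty deg 91.0
```

View pics/w11.png

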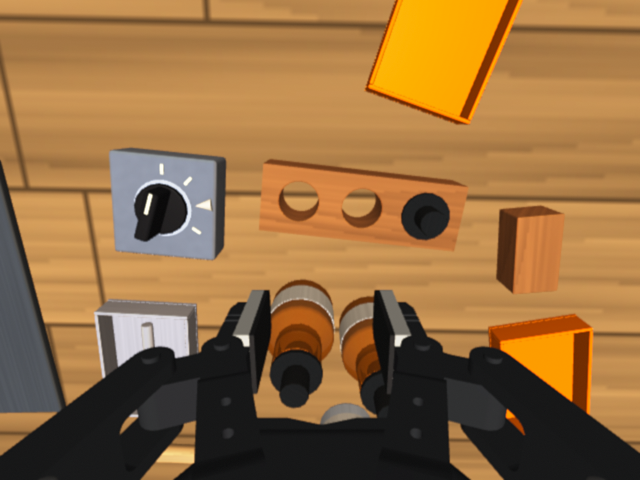

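```bash
python3 -m creep '[{"jaw":0,"slide":[-0.005,-0.268,0.028],"yaw":0},{"jaw":0,"slide":[-0.005,-0.268,0.028],"yaw":0},{"jaw":0,"slide":[-0.005,-0.268,0.028],"yaw":0},{"jaw":0,"slide":[-0.005,-0.268,0.028],"yaw":0},{"jaw":0,"slide":[-0.005,-0.268,0.028],"yaw":0},{"jaw":0,"slide":[-0.005,-0.268,0.028],"yaw":0},{"jaw":0,"slide":[-0.005,-0.268,0.028],"yaw":0},{"jaw":0,"slide":[0,0,0],"yaw":0}]'; python3 -m creep '[{"jaw":0,"slide":[0,0,0],"yaw":0},{"jaw":0,"slide":[0,0,0],"yaw":0}]'; python3 tip.py w12
```

```text
clock: 29.62
tcp_pos: [0.4346, -0.197, 0.249]
tool_rot: [-0.004, 1.0, -0.002, -0.001]
contact_force: [-0.6, 1.8, -0.2]
grip_width: 0.501
finger_force: 0.0
clock: 29.88
tcp_pos: [0.4367, -0.19, 0.2492]
tool_rot: [-0.011, 1.0, 0.0, -0.0]
contact_force: [-0.1, -0.4, -0.1]
grip_width: 0.503
finger_force: 0.0
[ 0.4367 -0.19    0.2492] cam [ 0.3621 -0.1906  0.3922]
board_mark 0.81 [248.8 386. ] [ 0.6514 -0.2674  0.032 ] dir [ 0.803 -0.213 -1.   ] range 0.085121095
board ((557.1593017578125, -269.67755126953125), (239.0970458984375, 60.24357986450195), 0.8344162702560425)
```

Jar 1 has been knocked about 3 cm but is upright with its stopper home (knob top at 0.164 m). The board is unmoved, and all of step 1 holds. Now the selector.

```bash
python3 -m creep '[{"jaw":0,"slide":[0,0.26,0.1],"yaw":0.0555},{"jaw":0,"slide":[0,0.26,0.1],"yaw":0.0555},{"jaw":0,"slide":[0.06,0.26,0],"yaw":0},{"jaw":0,"slide":[0.08,0.2,0],"yaw":0},{"jaw":0,"slide":[0,0,0],"yaw":0},{"jaw":0,"slide":[0,0,0],"yaw":0}]'; python3 go.py 0.4369 0.0177 0.13 71; python3 -c "
from h import *
print(get_state()['joint_pos'])"
```

```text
clock: 30.78
tcp_pos: [0.4438, 0.0012, 0.2124]
tool_rot: [0.152, 0.988, -0.0, 0.0]
contact_force: [-0.1, -0.7, -0.2]
grip_width: 0.5
finger_force: 0.0
scaled total [0.058 0.069 0.412] rows 2.0 ty deg 72.5
yaw total 0.0085 rows 1.0
[-0.81016977  0.04270595  0.73758871  2.04138805 -0.03265995  1.06861725
  1.20856748]
```

```bash
python3 -m creep '[{"jaw":0,"slide":[0.058,0.069,0.15],"yaw":0.0085},{"jaw":0,"slide":[0,0,0.2],"yaw":0},{"jaw":0,"slide":[0,0,0.1],"yaw":0},{"jaw":0,"slide":[0,0,0],"yaw":0},{"jaw":0,"slide":[0,0,0],"yaw":0}]'; python3 go.py 0.4369 0.0177 0.059 71
```

```text
clock: 31.4
tcp_pos: [0.4379, 0.0173, 0.1231]
tool_rot: [0.166, 0.986, 0.0, 0.001]
contact_force: [0.3, -0.1, 0.6]
grip_width: 0.497
finger_force: 0.0
scaled total [0.006 0.    0.321] rows 2.0 ty deg 70.9
yaw total -0.0007 rows 1.0
```

```bash
python3 -m creep '[{"jaw":0,"slide":[0.004,0,0.15],"yaw":0},{"jaw":0,"slide":[0,0,0.12],"yaw":0},{"jaw":0,"slide":[0,0,0.05],"yaw":0},{"jaw":0,"slide":[0,0,0],"yaw":0},{"jaw":-1,"slide":[0,0,0],"yaw":0},{"jaw":-1,"slide":[0,0,0],"yaw":0},{"jaw":-1,"slide":[0,0,0],"yaw":0},{"jaw":-1,"slide":[0,0,0],"yaw":0}]' 25; python3 go.py 0.4369 0.0177 0.059 95.5
```

```text
clock: 32.4
tcp_pos: [0.4366, 0.0164, 0.0594]
tool_rot: [0.166, 0.986, -0.001, 0.001]
contact_force: [-1.6, -5.0, 6.8]
grip_width: 0.155
finger_force: 27.8
scaled total [0.001 0.007 0.002] rows 1.0 ty deg 70.9
yaw total -0.1366 rows 3.0
```

```bash
python3 -m creep '[{"jaw":-1,"slide":[0,0,0],"yaw":0.04},{"jaw":-1,"slide":[0,0,0],"yaw":0.05},{"jaw":-1,"slide":[0,0,0],"yaw":0.05},{"jaw":-1,"slide":[0,0,0],"yaw":0.05},{"jaw":-1,"slide":[0,0,0],"yaw":0.05},{"jaw":-1,"slide":[0,0,0],"yaw":0.05},{"jaw":-1,"slide":[0,0,0],"yaw":0.04},{"jaw":-1,"slide":[0,0,0],"yaw":0.036}]'; python3 -m creep '[{"jaw":-1,"slide":[0,0,0],"yaw":0},{"jaw":-1,"slide":[0,0,0],"yaw":0}]'; python3 go.py 0.4369 0.0177 0.059 4.9
```

```text
clock: 33.4
tcp_pos: [0.4368, 0.0165, 0.0594]
tool_rot: [0.677, 0.736, 0.0, 0.001]
contact_force: [-2.3, -4.5, 6.6]
grip_width: 0.16
finger_force: 27.6
clock: 33.65
tcp_pos: [0.4368, 0.0165, 0.0594]
tool_rot: [0.675, 0.737, 0.0, 0.001]
contact_force: [-2.0, -4.3, 6.5]
grip_width: 0.155
finger_force: 27.9
scaled total [0.006 0.001 0.002] rows 1.0 ty deg 5.0
yaw total 0.0007 rows 1.0
```

Turned by 65.9°. Now I'll release, lift and verify.

```bash
python3 -m creep '[{"jaw":0,"slide":[0,0,0],"yaw":0},{"jaw":0,"slide":[0,0,0],"yaw":0},{"jaw":0,"slide":[0,0,-0.2],"yaw":0},{"jaw":0,"slide":[0,0,-0.28],"yaw":0},{"jaw":0,"slide":[0,0,-0.28],"yaw":0},{"jaw":0,"slide":[0,0,-0.25],"yaw":0},{"jaw":0,"slide":[0,0,-0.1],"yaw":0},{"jaw":0,"slide":[0,0,0],"yaw":0}]'; python3 -m creep '[{"jaw":0,"slide":[0,0,0],"yaw":0},{"jaw":0,"slide":[0,0,0],"yaw":0}]'; python3 ctl.py w13
python3 - <<'E'
from h import *
p=get_image('top');cv2.imwrite('pics/top2.png',p['img'])
p=get_image('scene');cv2.imwrite('pics/scene2.png',cv2.resize(p['img'][150:400,60:460],(800,500)))
E
```

```text
clock: 34.65
tcp_pos: [0.4368, 0.02, 0.2791]
tool_rot: [0.674, 0.739, 0.003, -0.002]
contact_force: [0.1, 0.8, 0.2]
grip_width: 0.503
finger_force: 0.0
clock: 34.9
tcp_pos: [0.435, 0.0185, 0.2767]
tool_rot: [0.675, 0.738, -0.002, -0.0]
contact_force: [-0.2, -0.7, 0.0]
grip_width: 0.497
finger_force: 0.0
grip 0.7 [325.9 210. ] [0.4387 0.0155 0.075 ]
bar top 793 ((436.8067626953125, 17.530004501342773), (13.071248054504395, 49.31380081176758), 4.926296710968018) [0.43660721 0.01836447 0.08715675]
box ((436.71014404296875, 17.160663604736328), (109.9413833618164, 110.03468322753906), 85.38773345947266)
white [324. 156.] 106 [0.4324 0.0638 0.0498] ((433.9039306640625, 62.00925064086914), (9.186756134033203, 16.719383239746094), 23.42145347595215)
white [297. 171.] 40 [0.4075 0.0458 0.0466] ((407.5853271484375, 45.8206901550293), (3.8711092472076416, 9.618200302124023), 50.23869323730469)
white [351. 171.] 40 [0.4602 0.0506 0.047 ] ((460.3153991699219, 50.67500305175781), (9.801496505737305, 3.754309892654419), 53.68829345703125)
white [324. 194.] 427 [0.4353 0.0297 0.0464] ((436.5899963378906, 17.987627029418945), (59.26162338256836, 58.02090072631836), 7.200198650360107)
white [324. 196.] 66 [0.4354 0.0316 0.0881] ((435.39056396484375, 31.45381736755371), (1.8026044368743896, 19.056188583374023), 5.203588962554932)
white [284. 195.] 40 [0.3961 0.0206 0.0467] ((395.9529113769531, 20.1802978515625), (4.078536510467529, 10.10306167602539), 87.98657989501953)
white [245. 340.] 68 [0.4101 0.0268 0.3167] ((410.142822265625, 26.734426498413086), (3.287222146987915, 3.9178335666656494), 33.10399627685547)
white [398. 340.] 65 [0.4581 0.0311 0.3163] ((458.08892822265625, 30.662914276123047), (4.736087322235107, 2.665825128555298), 65.90298461914062)
```

View pics/w13.png

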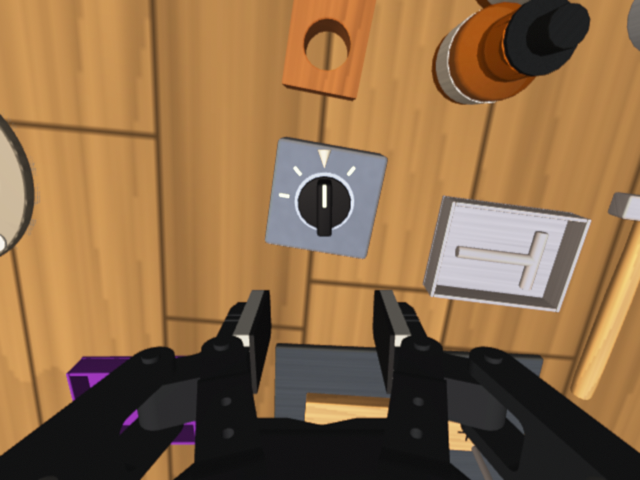

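View pics/scene2.png

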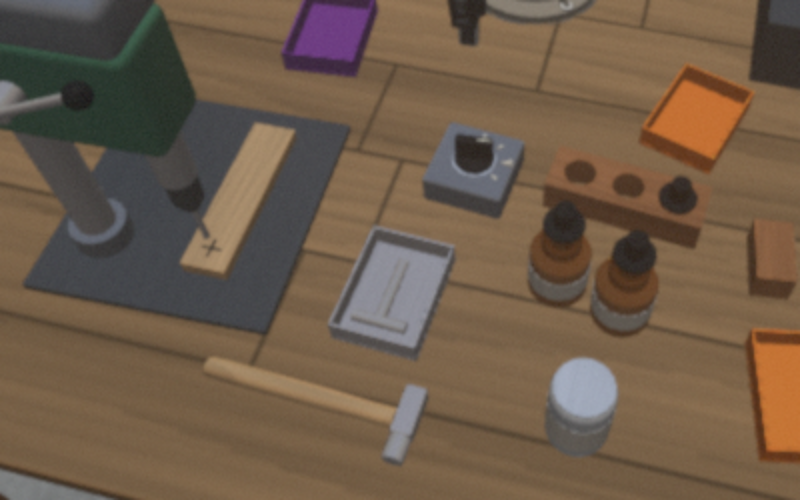

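The selector's line at (324,190) points straight at the arrow (324,157), and the bar angle fits 1.40 rad. In the crop the bit tip (208,236) hangs over the cross (210,247), the key lies in the steel tray, and both jars are upright and stoppered.

```bash
python3 -c "
from bench import *
print(finish_job())"
```

```text
the job is handed in; nothing more can be done
None
```

The job is handed in, with no verdict returned: at my last look the key was in the steel tray, the cross under the bit (about 1 mm off by my fit), both jars stoppered and upright (jar 1 was knocked about 3 cm aside mid-run), and the selector at the arrow (about 1.40 rad).

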